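# Start a self-tapping knob screw and run it down tight on a heat spreader

### The job

Take the orange-knobbed self-tapping screw out of the blue sloping cradle, stand it point down in the hole in the copper heat spreader on the white nylon standoff and let go of it there. Then take it again by the knob from above and, pushing firmly down, turn it clockwise until its thread bites; keep turning, with fresh grips, until the knob is fully home and tight on the copper, and leave it there. Leave the other parts where they are.

Things in the scene. Friction and masses are not known exactly. Their poses are not given: they have to be found in the camera images.
- screw: Loose self-tapping screw, about 0.3 kg, 95 mm long: ribbed orange knob (cylinder, 38 mm diameter, 38 mm high) on a steel shank. Origin: centre of the knob's flat underside; +z runs along the axis into the knob, the shank runs 57 mm to -z. It starts in the cradle with its axis 30 degrees off level, point lower, the knob out in the open.
- knob (a point): Middle of the screw's knob, on its axis, 19 mm above the knob's underside.
- cradle: Fixed blue rest on the shelf, 90 x 70 mm base; an open-topped channel, 32 mm wide outside, falls 30 degrees towards the cradle's +x and holds the screw's shank; the knob stands out at the upper (-x) end. Origin: on the underside, below the centre of the knob's underside, which is about 61 mm above it. The screw lifts out upward or back along its axis.
- seat (a point): Centre of the hole's mouth on top of the copper heat spreader (120 x 75 x 6 mm, fixed on the white nylon standoff, 108 mm above the shelf); z up. The upright hole is 26 mm wide to 24 mm deep, then 16.5 mm. Home: the knob's underside tight on the copper here. The thread has 1.6 mm play: after the knob touches, turn some 25 degrees more until it resists hard (over 0.4 N m) or it springs up.
- turntable: Fixed (braked) gray lazy susan, 330 mm diameter, top 30 mm above the shelf; carries the standoff with the heat spreader. Origin: centre of its underside.
- buzzer: Loose black round buzzer, 50 mm diameter, 26 mm high, on the turntable; to be left alone. Origin: centre of its underside.
- dip_socket: Loose purple DIP socket, 80 x 24 x 14 mm, on the turntable; to be left alone. Origin: centre of its underside.
- oscillator: Loose silver oscillator can, 66 x 40 x 21 mm, on the turntable; to be left alone. Origin: centre of its underside.
- tray: Fixed blue open tray 110 x 90 x 35 mm, on the other side of the turntable from the cradle. Origin: centre of its underside.
- spare_standoff: Loose white nylon standoff, 22 mm diameter, 74 mm high, upright in the tray; to be left alone. Origin: centre of its underside.
- thread (a point): On the screw's axis, 16 mm below the knob's underside, within its coarse right-hand three-start thread (crests 24 mm across, from 3 to 22 mm below the knob). It advances 24 mm per turn; clockwise seen from above drives it in.
- point (a point): The screw's flat 7 mm point, 57 mm below the knob's underside; the shank is 14 mm in diameter and tapers over its last 12 mm.
- lands (a point): On the hole's axis 9 mm below its mouth, where three nylon lands leave a 16 mm passage for the shank. Pushed straight, the thread lands on them with the knob's underside 7 to 15 mm above the copper (as the thread happens to lie) and goes no deeper. Turned clockwise under that push (0.15 N m) it follows the thread down and bites at about 7 mm, after at most a third of a turn; then it holds itself.
- core_top (a point): Top of the springy core in the hole, at rest 40 mm below the mouth. It carries the screw when stood in: the knob's underside then stays about 17 mm above the copper and the screw spins without biting. Besides the screw's weight, pushing it down takes 5 to 6 N at first and 0.2 N more per mm; a firm push for biting is about 15 N.
- spare_spreader: Loose spare copper plate, 100 x 60 x 6 mm, on the mat; to be left alone. Origin: centre of its underside.
Mind the look-alikes: they are no part of the job. What is shaped like the screw but turquoise or yellow is not meant.

How it is judged:
On the way, in this order (a step that is already met when the one before it is completed fails the run):
1. the screw stands in the hole, let go, not yet bitten (horizontal distance between screw and seat below 0.006 m and z of screw in the frame of seat between 0.012 and 0.02 m and angle between screw's own z axis and vertical below 0.2 rad and contact force between the fingers and screw below 0.1 N), for 0.2 s.
2. held again, it is pushed down firmly (more than 9.5 N against the standoff and its core) short of the depth where it bites (contact force between screw and station above 9.5 N and contact force between the fingers and screw above 2 N and z of screw in the frame of seat above 0.0055 m), for 0.05 s.
3. the thread has bitten and drawn the screw down (z of screw in the frame of seat below 0.0045 m and horizontal distance between screw and seat below 0.003 m), for 0.1 s.
At the end, for the whole second after the job is handed in: The screw is let go and at rest upright (within 0.05 rad) in the hole, within 3 mm of its centre, the knob's underside less than 1.1 mm above the copper, held down by its thread (z of screw in the frame of seat below 0.0011 m and horizontal distance between screw and seat below 0.003 m and angle between screw's own z axis and vertical below 0.05 rad and linear speed of screw below 0.01 m/s and contact force between the fingers and screw below 0.1 N); the robot touches nothing.
It fails at once if another loose part is moved more than 20 mm (distance of any of buzzer, dip_socket, oscillator, spare_standoff, spare_spreader from where it was at the start of the episode above 0.02 m).
It also fails if it takes over 72 s, if anything falls off the work surface, if the arm or the gripper's body presses on something with over 40 N, if the wrist force passes 120 N, or if a joint passes its speed limit or range.

### The arm

A 6-joint arm with a two-finger parallel gripper is mounted at the origin on the work surface. World frame = base frame: x ahead of the robot, y to its left, z up, the work surface at z = 0. Lengths are in m, angles in rad, forces in N, time in s.
With the tool pointing down it reaches from about 0.275 to 0.975 m from the base axis. Payload 8.4 kg.
Tool frame: the origin (TCP) lies at the very end of the fingers, on their centre line; the grasp point (between the pads) lies 19 mm behind it; z points along the fingers, y is the line along which they close (so a half turn about z gives the same grasp; the last joint's range is limited). The gripper opens to 92 mm and grips with 3 to 60 N. Pads are 20 mm wide; open, the fingers measure 128 mm over their backs; the gripper's body (75 mm by 189 mm) begins 69 mm behind the grasp point.
Start: joints at [-1.239, 0.353, 1.633, -0, 1.155, -0.002], TCP at [0.205, -0.591, 0.215] pointing down, gripper open.
Joint ranges: [-2.63, 2.63], [-0.92, 2.1], [0.06, 2.66], [-1.3, 4.44], [0, 2.69], [-3.02, 3.02]. Speed limits (rad/s): [2.22, 2.22, 2.79, 3.14, 3.14, 3.14].

### API

Orientations are given as a 3x3 rotation matrix whose columns are the frame's x, y, z axes.
In Python, from cell import r, cams gives the robot as it stands.
- The arm moves only by the tool apply_moves, never from a script. Its argument "rows" is one flat list of numbers, 5 for each row, row after row: the shift along the tool's x, y, z scaled (see below), then the turn about the tool's z scaled (see below), then the opening, from -1 (shut) to 1 (fully open). A call has 1 to 10 rows; each row shifts and turns the commanded pose from where the row before left it, along the tool's axes as they then stand; what a row does not reach is not made up. The controller multiplies each number of a shift by 0.04 m and each number of a turn by 0.12 rad. A row lasts 1/10 s, in which the tool goes at most 50 mm and 8.59 degrees, less where a joint would pass 70% of its speed; a pose out of reach is approached as far as the arm can. A call with a number of a shift or a turn outside -1 to 1 is refused whole. A call with a gripper value outside its range is refused whole. The fingers move at their own pace and stop on an object; the grip force is fixed at half the most. Time passes only in rows, so rows that do not move let the fingers close. It gives the time, the measured TCP pose, the force, the opening and the grip force at its end, in the units of the state.
- r.observe(): the state, without advancing time (a new reading comes with each control period).
- cams.read_camera(name): name is "side" or "top"; returns a dict with "image" (400x640x3 uint8, red, green, blue), "K" (3x3 intrinsics, pixels), "D" ([k1, k2, p1, p2, k3] as OpenCV has them; the pictures are not rectified), "rvec" (rotation vector, rad) and "tvec" (3), from world to camera coordinates, as OpenCV has them. Camera axes: x right, y down, z forward; pixel columns grow to the right and rows downward; lengths in m; the calibration is good to about 2 mm. A picture is of the moment at which its call begins. There is no depth.
- r.finish_job(): hands the job in; it is judged then, once.
The state is a dict: "clock": time; "joints": joint angles; "joint_vel": joint speeds; "effort": joint torques, N m; "tcp_pos": TCP position; "tool_rot": TCP orientation; "ft_force": force on the tool from outside, world axes, zero at the start; "wrist_torque": the same for the moment, N m; "grip_width": opening from 0.0 (shut) to 1.0 (fully open); "grasp_force": force on a finger pad.
Only numpy, scipy, OpenCV 4.12 (cv2) and the standard library are available. Lean on these libraries where they do the work, as an engineer would, in place of code of your own. Each camera call takes 0.05 s, during which the arm holds its last target. There are 200 camera calls.

## Working session

There is one attempt and no reset: what is moved stays moved. The work goes in short steps, Python scripts to look and compute and a tool call to move; the robot and the scene stay as the last step left them, time stands still between calls to the robot, and variables do not carry over. Pictures are saved under pics/ and viewed, at most 10 in all, crops included, and the job is handed in when it is done.

Besides the shell and the picture viewer there is one more tool, called after "Emit:" as a command line: name --argument value ..., lists and objects as JSON in quotes. apply_moves: Moves the arm, as the interface text tells. Shifts and turns lie within -1 to 1; 1 stands for 0.04 m of shift or 0.12 rad of turn. Its arguments: {"type":"object","properties":{"rows":{"type":"array","items":{"type":"number","minimum":-1,"maximum":1}}},"required":["rows"]}

```bash
ls; mkdir -p pics; python3 - <<'E'
from cell import r,cams
import cv2,numpy as np
for n in("side","top"):
    c=cams.read_camera(n); cv2.imwrite(f"pics/{n}0.png",c["image"][:,:,::-1])
    R=cv2.Rodrigues(c["rvec"])[0]; print(n,c["K"].tolist(),c["D"],(-R.T@np.ravel(c["tvec"])).round(3),R.round(2).tolist())
s=r.observe(); print(s)
E
```

```text
pics
side [[507.8023779935891, 0.0, 326.17610425074247], [0.0, 507.8023779935891, 197.91032348118017], [0.0, 0.0, 1.0]] [0.03719378 0.         0.         0.         0.        ] [0.266 0.885 0.925] [[-0.97, -0.26, -0.01], [-0.16, 0.63, -0.76], [0.21, -0.73, -0.65]]
top [[367.0596428057108, 0.0, 314.292726478091], [0.0, 367.0596428057108, 200.5094973477844], [0.0, 0.0, 1.0]] [-0.04349925  0.          0.          0.          0.        ] [ 0.321 -0.08   0.971] [[0.03, -1.0, 0.0], [-0.97, -0.03, -0.24], [0.24, 0.01, -0.97]]
{'clock': 0.1, 'joints': array([-1.23940634e+00,  3.53597891e-01,  1.63405770e+00, -8.34192929e-06,
        1.15519366e+00, -2.40426971e-03]), 'joint_vel': array([ 0.00191229, -0.00037818, -0.0025129 ,  0.00150654,  0.00111921,
       -0.00032974]), 'effort': array([ 2.65471353e-03, -5.94903803e+01, -3.34931016e+01,  7.01636123e-02,
        1.85372983e-02, -4.86394686e-05]), 'tcp_pos': array([ 0.20461858, -0.59008358,  0.21392778]), 'tool_rot': array([[ 9.44804930e-01,  3.27633135e-01, -4.16062165e-04],
       [ 3.27633399e-01, -9.44804186e-01,  1.18574985e-03],
       [-4.60633625e-06, -1.25661816e-03, -9.99999210e-01]]), 'ft_force': array([-0.03275977, -0.45268577, -0.69351925]), 'wrist_torque': array([-0.00180581,  0.02637621, -0.02406142]), 'grasp_force': 0.0, 'grip_width': 0.996408009283178}
```

View pics/side0.png

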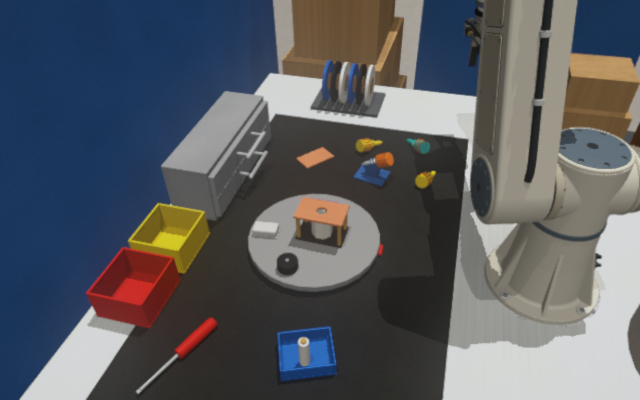

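View pics/top0.png

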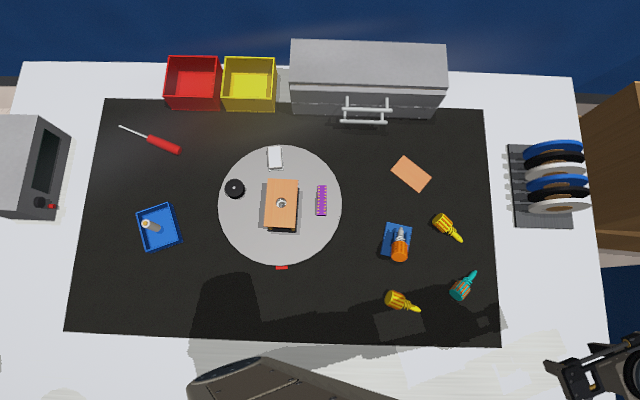

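The knob of a screw-shaped part could be any of these (top view pixels):
- Orange in the blue cradle at (399,250), which is (384,160) in the side view.
- Yellow at (440,222) and (400,300).
- Turquoise at (460,290).
- The copper spare plate at (411,173), which is only similar in colour.

I choose the orange one in the cradle. The hole is at (281,203) in the top view and (321,211) in the side view. Next is one close crop to check.

```bash
cat > h.py <<'E'
from cell import r,cams
import cv2,numpy as np
class V:
    def __init__(s,n):
        c=cams.read_camera(n); s.im=c["image"]; s.K=c["K"]; s.D=np.array(c["D"]); s.rv=np.array(c["rvec"]); s.t=np.ravel(c["tvec"]); s.R=cv2.Rodrigues(s.rv)[0]; s.o=-s.R.T@s.t
        s.hsv=cv2.cvtColor(s.im,cv2.COLOR_RGB2HSV)
    def ray(s,p):
        q=cv2.undistortPoints(np.array([[p]],float),s.K,s.D)[0,0]; d=s.R.T@np.array([*q,1]); return d/np.linalg.norm(d)
    def plane(s,p,z):
        d=s.ray(p); return s.o+d*(z-s.o[2])/d[2]
    def px(s,P): return cv2.projectPoints(np.array([P],float),s.rv,s.t,s.K,s.D)[0].ravel()
    def blob(s,lo,hi,box):
        x0,y0,x1,y1=box; m=np.zeros(s.im.shape[:2],np.uint8); m[y0:y1,x0:x1]=cv2.inRange(s.hsv,np.array(lo),np.array(hi))[y0:y1,x0:x1]
        n,_,st,ce=cv2.connectedComponentsWithStats(m)
        k=1+st[1:,4].argmax(); return ce[k],st[k],m
def tri(v,p,w,q):
    a,b=v.ray(p),w.ray(q); A=np.stack([a,-b],1); l=np.linalg.lstsq(A,w.o-v.o,rcond=None)[0]
    P,Q=v.o+l[0]*a,w.o+l[1]*b; return (P+Q)/2,np.linalg.norm(P-Q)
def crop(v,x,y,w,h,k): return cv2.resize(v.im[y:y+h,x:x+w],None,fx=k,fy=k,interpolation=cv2.INTER_CUBIC)[:,:,::-1]
E
python3 - <<'E'
from h import *
s,t=V("side"),V("top")
a=np.hstack([crop(t,360,205,80,60,5),crop(s,345,135,80,60,5)]);b=np.hstack([crop(t,242,170,80,60,5),crop(s,282,190,80,60,5)])
cv2.imwrite("pics/c1.png",np.vstack([a,b]))
lo,hi=(3,190,100),(14,255,255)
kt,st,_=t.blob((3,150,90),(17,255,255),(380,225,420,270)); ks,ss,_=s.blob((3,150,90),(17,255,255),(365,145,400,175))
print(kt,st,ks,ss,tri(t,kt,s,ks)); print(t.hsv[250,400],s.hsv[160,384],t.hsv[190,285],s.hsv[208,310])
E
```

```text
[399.03289474 251.18092105] [391 241  17  21 304] [384.36936937 159.1981982 ] [376 152  18  15 222] (array([ 0.41961922, -0.28764143,  0.06899194]), np.float64(0.0009338193217263002))
[ 15 231 199] [ 11 188 148] [ 14 119 215] [ 12 136 207]
```

View pics/c1.png

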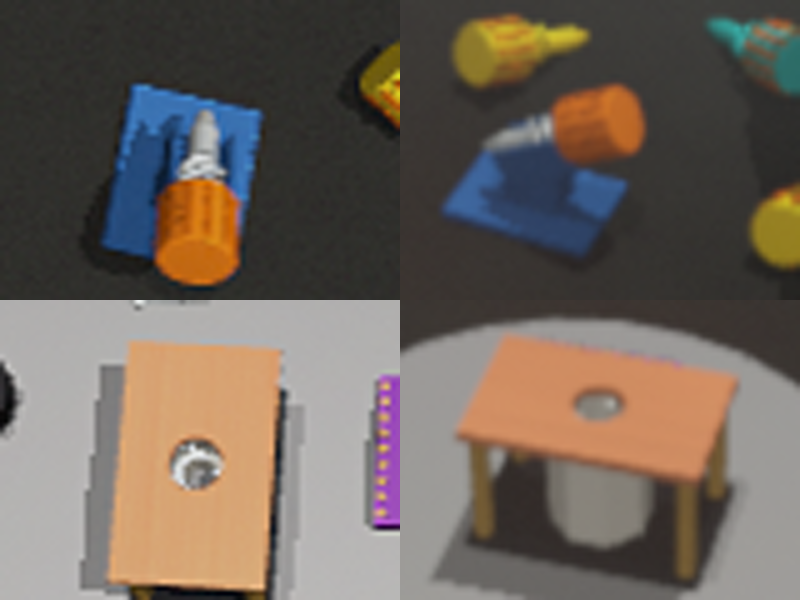

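```bash
python3 - <<'E'
from h import *
s,t=V("side"),V("top")
tip,e=tri(t,(401,227),s,(362,163.6)); K=np.array([.4196,-.2876,.069]); print("tip",tip,e)
d=tip-K; print("dir",d,np.linalg.norm(d),"yaw",np.degrees(np.arctan2(d[1],d[0])))
print("hole",t.plane((281.2,202.6),.108),s.plane((321.2,210.4),.108))
# turntable: gray ellipse hull in top view, rim pts on z=.03
for v,box in((t,(205,140,352,272)),(s,(240,190,390,290))):
    m=np.zeros(v.im.shape[:2],np.uint8); x0,y0,x1,y1=box
    m[y0:y1,x0:x1]=(v.im[y0:y1,x0:x1].min(2)>85)
    c=max(cv2.findContours(m,0,2)[0],key=cv2.contourArea); h=cv2.convexHull(c)[:,0]
    P=np.array([v.plane(p,.03)[:2] for p in h.astype(float)]); A=np.c_[2*P,np.ones(len(P))]; q=np.linalg.lstsq(A,(P**2).sum(1),rcond=None)[0]
    print("tt",q[:2],np.sqrt(q[2]+q[0]**2+q[1]**2))
c,st,_=t.blob((0,150,90),(8,255,255),(270,262,295,275)); print("red",c,st,t.plane(c,.02))
o=r.observe(); print(o["tcp_pos"],o["joints"])
E
```

```text
tip [ 0.48657906 -0.30281935  0.03050308] 0.0006236508606236912
dir [ 0.06697906 -0.01521935 -0.03849692] 0.07873903774963555 yaw -12.801693422225252
hole [0.52253569 0.00430018 0.108     ] [0.52389574 0.00887236 0.108     ]
tt [0.5413119  0.01687053] 0.16417792195089848
tt [0.5414904  0.02198714] 0.16583539222203933
red [280.875      267.29166667] [275 265  13   5  48] [0.37322381 0.00446263 0.02      ]
[ 0.20470498 -0.590367    0.21435174] [-1.23942144e+00  3.53214883e-01  1.63362624e+00 -1.16254522e-05
  1.15519066e+00 -2.40871234e-03]
```

The crop confirms the choice: the orange knob sits in the cradle at top (399,251) and side (384,159), with the point towards +x. The hole is at (281,203) top and (321,210) side. I'll turn the tool across the screw and go above it.

Emit:
apply_moves --rows '[0,0,0,1,1,0,0,0,1,1,0,0,0,1,1,0,0,0,1,1,0,0,0,0.64,1]'

```text
clock: 0.8
tcp_pos: [0.2047, -0.5904, 0.2145]
tool_rot: [[0.974, -0.226, -0.0], [-0.226, -0.974, 0.0], [-0.0, -0.0, -1.0]]
ft_force: [-1.0, -0.7, 1.0]
grip_width: 0.998
grasp_force: 0.0
```

Emit:
apply_moves --rows '[0.36,-0.86,0.1,0,1,0.36,-0.86,0.1,0,1,0.36,-0.86,0.1,0,1,0.36,-0.86,0.1,0,1,0.36,-0.86,0.1,0,1,0.36,-0.86,0.1,0,1,0.36,-0.86,0.1,0,1,0.36,-0.86,0.1,0,1,0.36,-0.86,0.1,0,1,0.36,-0.86,0.1,0,1]'

```text
clock: 1.8
tcp_pos: [0.422, -0.2856, 0.1746]
tool_rot: [[0.975, -0.221, 0.0], [-0.221, -0.975, -0.0], [0.0, 0.0, -1.0]]
ft_force: [-0.6, -0.3, 0.7]
grip_width: 1.001
grasp_force: 0.0
```

```bash
cat >> h.py <<'E'
def to(P):
    "delta to world point P in tool move units"
    o=r.observe(); d=(o["tool_rot"].T@(np.array(P)-o["tcp_pos"]))/.04; x=o["tool_rot"][:,0]
    print("t",round(o["clock"],2),"tcp",o["tcp_pos"].round(4),"yaw",np.degrees(np.arctan2(x[1],x[0])).round(1),"j6",o["joints"][5].round(2),"F",o["ft_force"].round(1),"grip",o["grip_width"].round(3),o["grasp_force"].round(1),"-> units",d.round(2))
E
python3 -c "
from h import *
to([.4196,-.2876,.051])
cv2.imwrite('pics/c2.png',np.hstack([crop(V('top'),340,180,130,130,3),crop(V('side'),320,100,130,130,3)]))"
```

```text
Traceback (most recent call last):
  File "h.py", line 23, in to
    print("t",round(o["clock"],2),"tcp",o["tcp_pos"].round(4),"yaw",np.degrees(np.arctan2(x[1],x[0])).round(1),"j6",o["joints"][5].round(2),"F",o["ft_force"].round(1),"grip",o["grip_width"].round(3),o["grasp_force"].round(1),"-> units",d.round(2))
                                                                                                                                                                              ^^^^^^^^^^^^^^^^^^^^^
AttributeError: 'float' object has no attribute 'round'
```

Emit:
apply_moves --rows '[-0.05,0.06,0.6,0,1,0,0,0.6,0,1,0,0,0.6,0,1,0,0,0.6,0,1,0,0,0.4,0,1,0,0,0.25,0,1,0,0,0,0,1]'

```text
clock: 2.5
tcp_pos: [0.4182, -0.2883, 0.0516]
tool_rot: [[0.975, -0.221, -0.002], [-0.221, -0.975, 0.001], [-0.002, -0.001, -1.0]]
ft_force: [-0.0, 0.3, -0.0]
grip_width: 0.998
grasp_force: 0.0
```

Emit:
apply_moves --rows '[0,0,0,0,-1,0,0,0,0,-1,0,0,0,0,-1,0,0,0,0,-1,0,0,0,0,-1,0,0,0,0,-1,0,0,0,0,-1]'

```text
clock: 3.2
tcp_pos: [0.4187, -0.2884, 0.0526]
tool_rot: [[0.975, -0.221, -0.0], [-0.221, -0.975, 0.001], [-0.0, -0.001, -1.0]]
ft_force: [0.8, 3.6, 2.2]
grip_width: 0.41
grasp_force: 8.0
```

```bash
sed -i 's/o\["grip_width"\].round(3),o\["grasp_force"\].round(1)/round(o["grip_width"],3),round(o["grasp_force"],1)/; s/round(o\["clock"\],2)/round(float(o["clock"]),2)/' h.py
python3 -c "
from h import *
to([.4196,-.2876,.051])
cv2.imwrite('pics/c2.png',np.hstack([crop(V('top'),340,180,130,130,3),crop(V('side'),320,100,130,130,3)]))"
```

```text
t 3.2 tcp [ 0.4187 -0.2884  0.0526] yaw -12.8 j6 1.19 F [0.8 3.6 2.2] grip 0.41 8.0 -> units [ 0.02 -0.03  0.04]
```

View pics/c2.png

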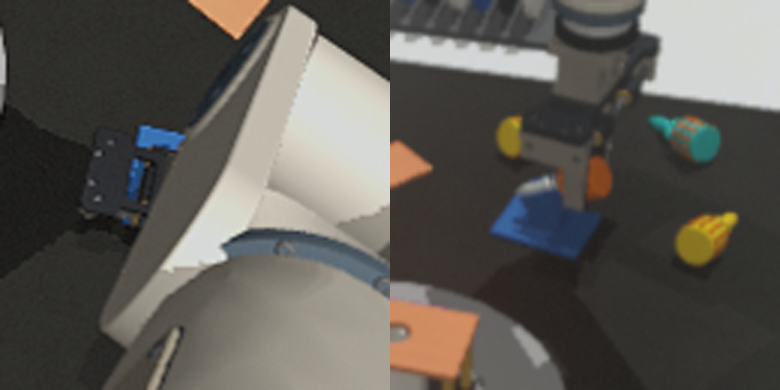

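The fingers hold the knob (right half, about (585,178)) and the shank is still in the cradle. I'll let the grip build up, then lift and see whether the screw swings.

Emit:
apply_moves --rows '[0,0,0,0,-1,0,0,0,0,-1,0,0,0,0,-1,0,0,-0.3,0,-1,0,0,-0.4,0,-1,0,0,-0.5,0,-1,0,0,-0.5,0,-1,0,0,-0.5,0,-1,0,0,-0.4,0,-1,0,0,0,0,-1]'

```text
clock: 4.3
tcp_pos: [0.4199, -0.2897, 0.1589]
tool_rot: [[0.975, -0.221, 0.003], [-0.221, -0.975, -0.002], [0.004, 0.002, -1.0]]
ft_force: [1.1, 1.5, -2.8]
grip_width: 0.408
grasp_force: 29.8
```

```bash
python3 -c "
from h import *
to([.4196,-.2876,.051]); s=V('side')
print('pivot px',s.px(r.observe()['tcp_pos']+[0,0,.019]))
cv2.imwrite('pics/c3.png',crop(s,325,85,100,80,6))"
```

```text
t 4.3 tcp [ 0.4199 -0.2897  0.1589] yaw -12.8 j6 1.19 F [ 1.1  1.5 -2.8] grip 0.408 29.8 -> units [-0.03 -0.05  2.7 ]
pivot px [387.2739308  126.70923226]
```

View pics/c3.png

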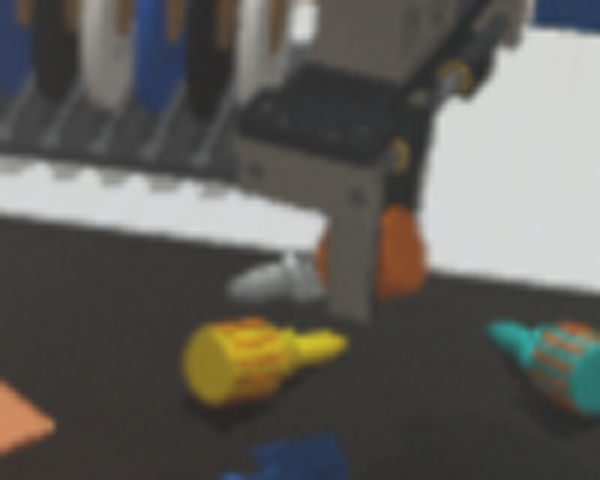

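The screw is held unswung, still 30° off level: knob at crop (380,250), point at (230,290). The tool can't tilt, so I'll upright the screw by pivoting it in the pads. I'll push its point radially against the fixed turntable rim on a free stretch, facing about 60° yaw, while rising.

Emit:
apply_moves --rows '[0,0,0,-1,-1,0,0,0,-1,-1,0,0,0,-1,-1,0,0,0,-1,-1,0,0,0,-1,-1,0,0,0,-1,-1,0,0,0,-1,-1,0,0,0,-1,-1,0,0,0,-1,-1,0,0,0,-1,-1]'

```text
clock: 5.35
tcp_pos: [0.4181, -0.2884, 0.1553]
tool_rot: [[0.555, 0.832, -0.002], [0.832, -0.555, 0.001], [-0.0, -0.002, -1.0]]
ft_force: [0.4, 0.2, -3.5]
grip_width: 0.408
grasp_force: 29.8
```

Emit:
apply_moves --rows '[0,0,0,-0.6,-1,0.65,-0.42,0,0,-1,0.65,-0.42,0,0,-1,0.65,-0.42,0,0,-1,0,0,0.5,0,-1,0,0,0,0,-1]'

```text
clock: 5.95
tcp_pos: [0.412, -0.1945, 0.1343]
tool_rot: [[0.497, 0.868, -0.004], [0.868, -0.497, 0.002], [-0.001, -0.005, -1.0]]
ft_force: [0.5, 0.5, -3.0]
grip_width: 0.404
grasp_force: 30.0
```

```bash
cat >> h.py <<'E'
def tip(v,box,w=8):
    "pivot and point of gray shank pixels in box, seen in the tool's x-z plane"
    o=r.observe(); n=o["tool_rot"][:,1]; p=o["tcp_pos"]-.019*o["tool_rot"][:,2]; x=o["tool_rot"][:,0]
    x0,y0,x1,y1=box; m=(v.hsv[y0:y1,x0:x1,1]<45)&(v.hsv[y0:y1,x0:x1,2]>110)
    Q=[]
    for a,b in np.argwhere(m)+[y0,x0]:
        d=v.ray((b,a)); q=v.o+d*((p-v.o)@n)/(d@n)-p; Q.append([q@x,q[2]])
    return np.array(Q)
E
python3 -c "
from h import *
to([.416,-.197,.043]); s=V('side'); o=r.observe(); p=o['tcp_pos']+[0,0,.019]; x=o['tool_rot'][:,0]
print(s.px(p), [s.px(p+.076*(np.cos(a)*x-[0,0,np.sin(a)])) for a in (.52,1.57)])
cv2.imwrite('pics/c4.png',crop(s,310,110,130,100,6))"
```

```text
t 5.95 tcp [ 0.412  -0.1945  0.1343] yaw 60.2 j6 0.08 F [ 0.5  0.5 -3. ] grip 0.404 30.0 -> units [-0.    0.13  2.28]
[382.97380627 153.36565265] [array([365.56162427, 176.08761427]), array([381.25435883, 176.42960665])]
```

View pics/c4.png

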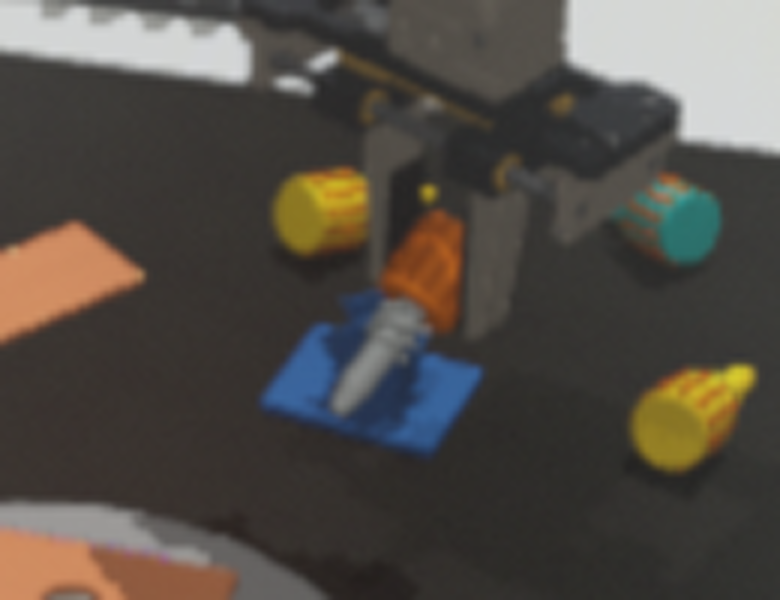

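The screw now points down-left to (366,178), as predicted for 30°. I'll lower it and push against the rim along an arc, in stages.

Emit:
apply_moves --rows '[0,0.13,0.6,0,-1,0,0,0.6,0,-1,0,0,0.6,0,-1,0,0,0.48,0,-1,0.19,0,0.03,0,-1,0.19,0,0.02,0,-1,0,0,0,0,-1]'

```text
clock: 6.7
tcp_pos: [0.4273, -0.1852, 0.0443]
tool_rot: [[0.498, 0.867, 0.001], [0.867, -0.498, -0.0], [0.0, 0.001, -1.0]]
ft_force: [-0.4, 0.6, -2.8]
grip_width: 0.406
grasp_force: 30.0
```

Emit:
apply_moves --rows '[0.1,0,-0.1,0,-1,0.1,0,-0.1,0,-1,0.1,0,-0.1,0,-1,0.12,0,-0.08,0,-1,0.12,0,-0.08,0,-1,0.12,0,-0.08,0,-1,0,0,0,0,-1]'

```text
clock: 7.4
tcp_pos: [0.4395, -0.1629, 0.0664]
tool_rot: [[0.497, 0.868, 0.001], [0.868, -0.497, -0.002], [-0.001, 0.001, -1.0]]
ft_force: [-3.9, -6.6, -0.7]
grip_width: 0.407
grasp_force: 30.0
```

```bash
python3 -c "
from h import *
to([.4585,-.1234,.071]); s=V('side'); o=r.observe(); p=o['tcp_pos']+[0,0,.019]; x=o['tool_rot'][:,0]
print([s.px(p+.076*(np.cos(a)*x-[0,0,np.sin(a)])).round(1) for a in np.radians([30,45,60,75,90])])
cv2.imwrite('pics/c5.png',crop(s,310,130,130,100,6))"
```

```text
t 7.4 tcp [ 0.4395 -0.1629  0.0664] yaw 60.2 j6 0.16 F [-3.9 -6.6 -0.7] grip 0.407 30.0 -> units [ 1.09 -0.08 -0.12]
[array([352.2, 202.6]), array([355.1, 204.9]), array([358.9, 205.5]), array([363.4, 204.4]), array([368.1, 201.8])]
```

View pics/c5.png

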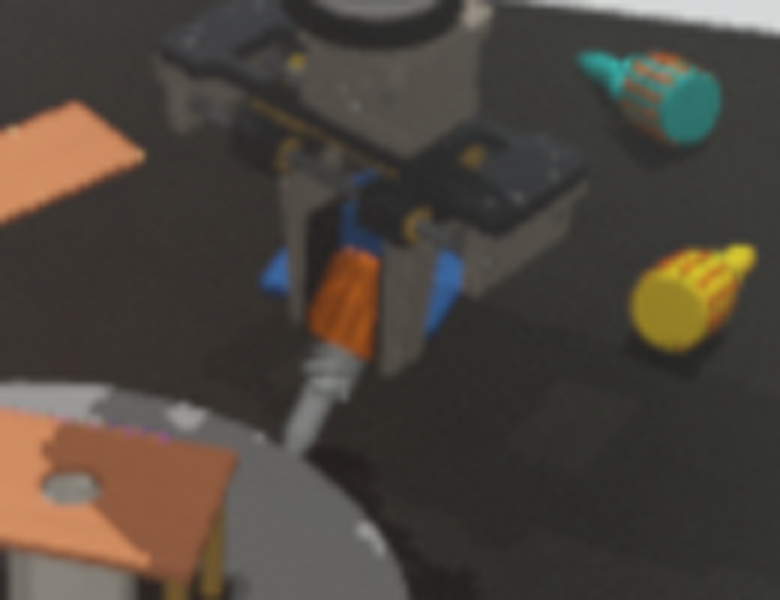

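The point rests on the rim at about (359,205) and the screw has swung to roughly 60°, with about 8 N of push. The pivoting works, so I'll continue.

Emit:
apply_moves --rows '[0.13,0,-0.05,0,-1,0.13,0,-0.04,0,-1,0.13,0,-0.03,0,-1,0.13,0,-0.02,0,-1,0.13,0,0,0,-1,0.13,0,0,0,-1,0.13,0,0,0,-1,0,0,0,0,-1]'

```text
clock: 8.25
tcp_pos: [0.4578, -0.1311, 0.0716]
tool_rot: [[0.498, 0.867, 0.001], [0.867, -0.498, -0.001], [-0.001, 0.001, -1.0]]
ft_force: [-2.6, -4.4, -4.8]
grip_width: 0.406
grasp_force: 30.0
```

```bash
cat > ang.py <<'E'
from h import *
o=r.observe(); to([.4585,-.1234,.071]); p=o['tcp_pos']+[0,0,.019]; x,y=o['tool_rot'][:,0],o['tool_rot'][:,1]
for n in("side","top"):
    v=V(n); c=v.px(p); x0,y0=int(c[0])-25,int(c[1])-20
    print(n,"pivot",c.round(1),[v.px(p+.076*(np.cos(a)*x-[0,0,np.sin(a)])).round(1).tolist() for a in np.radians([60,75,90,105])])
    im=crop(v,x0,y0,50,70,8)
    if n=="side": A=im
cv2.imwrite('pics/c6.png',np.hstack([A,im])); print("crop origin side",np.floor(V('side').px(p))-[25,20])
E
python3 ang.py
```

```text
t 8.25 tcp [ 0.4578 -0.1311  0.0716] yaw 60.2 j6 0.24 F [-2.6 -4.4 -4.8] grip 0.406 30.0 -> units [ 0.18 -0.08  0.01]
side pivot [360.  184.8] [[349.7, 210.6], [354.3, 209.4], [359.2, 206.7], [364.1, 202.5]]
top pivot [336.2 232.2] [[322.2, 228.4], [328.1, 232.5], [334.5, 236.6], [341.0, 240.4]]
crop origin side [335. 164.]
```

View pics/c6.png

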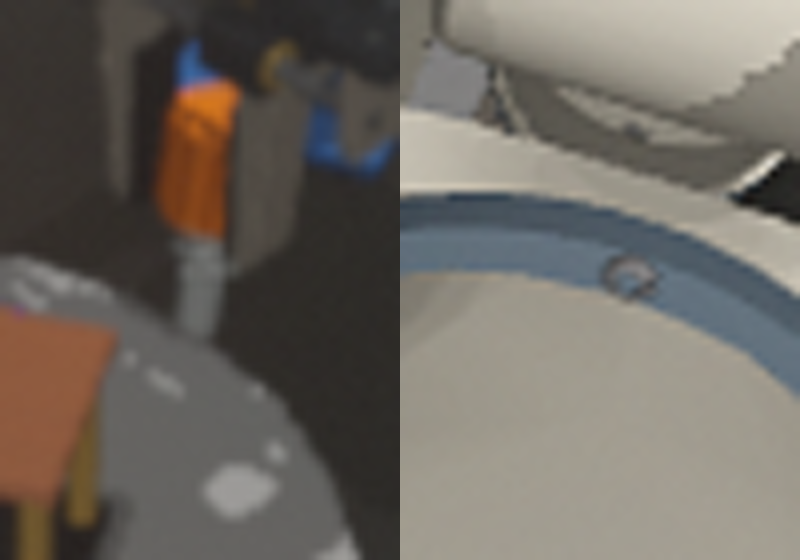

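The point is now hidden behind the rim. The shank runs from about (360,194) to (360,206), so the screw is within about 6° of upright. I'll nudge a little more, then lift clear and measure it against the background.

Emit:
apply_moves --rows '[0.1,0,0,0,-1,0,0,0,0,-1,0,0,0,0,-1,-0.1,0,0,0,-1,-0.2,0,-0.3,0,-1,0,0,-0.7,0,-1,0,0,-0.8,0,-1,0,0,-0.8,0,-1,0,0,-0.5,0,-1,0,0,0,0,-1]'

```text
clock: 9.4
tcp_pos: [0.4552, -0.1387, 0.1982]
tool_rot: [[0.499, 0.867, 0.006], [0.867, -0.499, -0.001], [0.002, 0.006, -1.0]]
ft_force: [0.7, -0.2, -4.8]
grip_width: 0.404
grasp_force: 30.0
```

```bash
sed -i 's/c6/c7/' ang.py; python3 ang.py; python3 - <<'E'
from h import *
s=V("side"); o=r.observe(); p=o['tcp_pos']+[0,0,.019]; c=s.px(p).astype(int)
Q=tip(s,(c[0]-22,c[1]+8,c[0]+22,c[1]+40))
for a in np.arange(-.09,-.02,.006):
    q=Q[(Q[:,1]>=a)&(Q[:,1]<a+.006)]
    if len(q): print(round(a,3),len(q),np.median(q[:,0]).round(4),q[:,0].min().round(3),q[:,0].max().round(3))
E
```

```text
t 9.4 tcp [ 0.4552 -0.1387  0.1982] yaw 60.1 j6 0.22 F [ 0.7 -0.2 -4.8] grip 0.404 30.0 -> units [ 0.37 -0.14  3.18]
side pivot [363.3 143. ] [[352.3, 171.1], [357.1, 170.3], [362.3, 167.8], [367.4, 163.6]]
top pivot [343.6 224.3] [[326.8, 220.6], [333.6, 225.4], [340.9, 230.0], [348.4, 234.4]]
crop origin side [338. 123.]
-0.048 3 -0.0089 -0.013 -0.005
-0.036 2 -0.0007 -0.001 -0.001
```

View pics/c7.png

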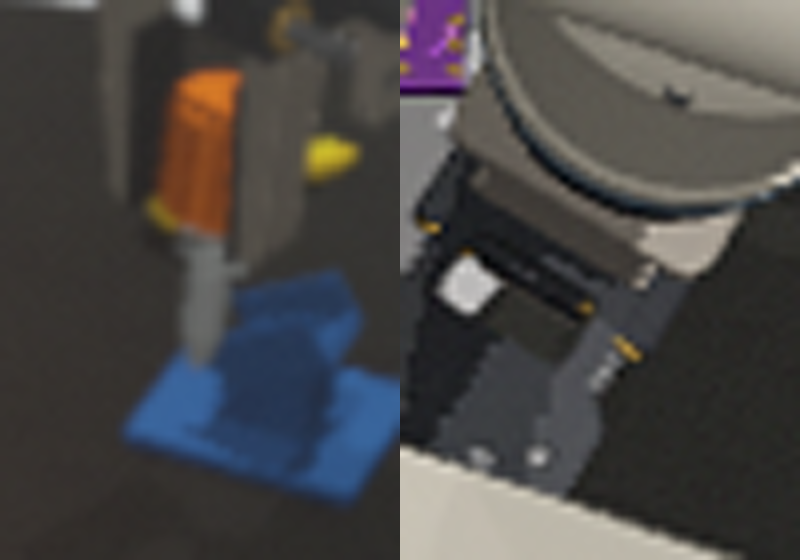

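The screw hangs upright: the point is at (362.6,167.9) against (362.3,167.8) predicted for exactly vertical. Next I'll refine the hole centre from the first pictures.

```bash
python3 - <<'E'
from h import *
for n,(x,y) in(("top",(281,202)),("side",(321,210))):
    v=V(n); im=cv2.imread(f"pics/{n}0.png"); hsv=cv2.cvtColor(im,cv2.COLOR_BGR2HSV)
    w=hsv[y-14:y+15,x-16:x+17].astype(int); m=((w[:,:,1]<85)|(w[:,:,0]>25)|(w[:,:,2]<120)).astype(np.uint8)
    _,lab,st,ce=cv2.connectedComponentsWithStats(m); k=lab[14-2:17,16-2:19]; k=np.bincount(k[k>0]).argmax()
    h=cv2.convexHull(cv2.findContours((lab==k).astype(np.uint8),0,2)[0][0]); M=cv2.moments(h); 
    c=np.array([M["m10"]/M["m00"]+x-16,M["m01"]/M["m00"]+y-14]); print(n,st[k],c,v.plane(c,.108), "expected r px",np.linalg.norm(v.px([.523,.0066+.013,.108])-v.px([.523,.0066,.108])))
to([.523,.0066,.2])
E
```

```text
top [11 10 11 10 82] [280.643026   202.37588652] [0.52304499 0.00567702 0.108     ] expected r px 5.369847882009752
side [12 13  9  5 40] [320.94915254 210.97175141] [0.52393174 0.01101022 0.108     ] expected r px 3.7904678794609556
t 9.7 tcp [ 0.4525 -0.1377  0.1933] yaw 60.1 j6 0.22 F [ 0.1  0.3 -3.5] grip 0.403 30.0 -> units [ 4.01 -0.27 -0.17]
```

Emit:
apply_moves --rows '[0.8,-0.05,0.04,0,-1,0.8,-0.05,0.04,0,-1,0.8,-0.05,0.04,0,-1,0.8,-0.05,0.04,0,-1,0.6,-0.05,0.04,0,-1,0.2,0,0,0,-1,0,0,0,0,-1]'

```text
clock: 10.4
tcp_pos: [0.5243, 0.0064, 0.1857]
tool_rot: [[0.497, 0.868, -0.002], [0.868, -0.497, -0.0], [-0.001, -0.001, -1.0]]
ft_force: [-1.1, -0.7, -3.0]
grip_width: 0.408
grasp_force: 30.0
```

```bash
python3 - <<'E'
from h import *
to([.523,.006,.175]); o=r.observe(); s,t=V("side"),V("top")
for v,q in((s,(384.37,159.2)),(t,(399.03,251.18))): print("knob resid px",v.px([.4187,-.2884,.0706])-q)
tp=o["tcp_pos"]-[0,0,.057]; print("tip pred side",s.px(tp),"hole pred",s.px([.523,.006,.108]),s.px([.523,.0105,.108]))
cv2.imwrite("pics/c8.png",crop(s,290,150,70,80,7))
E
```

```text
t 10.4 tcp [0.5243 0.0064 0.1857] yaw 60.2 j6 0.53 F [-1.1 -0.7 -3. ] grip 0.408 30.0 -> units [-0.02 -0.02  0.27]
knob resid px [ 0.56392987 -0.53725058]
knob resid px [0.45557001 0.12780831]
tip pred side [321.14569007 203.23569876] hole pred [321.87420595 209.69152226] [321.37841978 210.89806839]
```

View pics/c8.png

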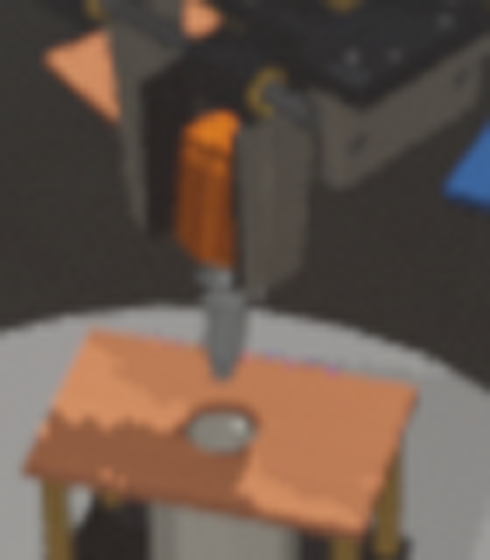

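In the side view the point at (321.4,203.4) hangs straight over the hole at (321.2,211.0). The two views disagree on y by a few mm, so I take the middle, 0.0075, and enter slowly while watching the force.

Emit:
apply_moves --rows '[0,-0.04,0.2,0,-1,0,0,0.2,0,-1,0,0,0.15,0,-1,0,0,0.15,0,-1,0,0,0.1,0,-1,0,0,0,0,-1]'

```text
clock: 11.1
tcp_pos: [0.5227, 0.0065, 0.1539]
tool_rot: [[0.499, 0.867, -0.001], [0.867, -0.499, 0.0], [-0.001, -0.001, -1.0]]
ft_force: [-1.2, 0.0, -3.0]
grip_width: 0.402
grasp_force: 30.0
```

```bash
python3 -c "
from h import *
to([.523,.0075,.125]);print(r.observe()['wrist_torque'].round(2))"
```

```text
t 11.1 tcp [0.5227 0.0065 0.1539] yaw 60.1 j6 0.53 F [-1.2  0.  -3. ] grip 0.402 30.0 -> units [ 0.03 -0.    0.72]
[-0.04 -0.06 -0.01]
```

Emit:
apply_moves --rows '[0.03,0,0.15,0,-1,0,0,0.15,0,-1,0,0,0.12,0,-1,0,0,0,0,-1]'

```text
clock: 11.5
tcp_pos: [0.5232, 0.008, 0.137]
tool_rot: [[0.499, 0.867, -0.001], [0.867, -0.499, 0.001], [0.0, -0.001, -1.0]]
ft_force: [0.5, 2.3, -4.8]
grip_width: 0.402
grasp_force: 30.0
```

```bash
python3 -c "
from h import *
to([.523,.0075,.126]);print(r.observe()['wrist_torque'].round(2))"
```

```text
t 11.5 tcp [0.5232 0.008  0.137 ] yaw 60.1 j6 0.53 F [ 0.5  2.3 -4.8] grip 0.402 30.0 -> units [-0.01  0.    0.27]
[ 0.73 -0.05 -0.03]
```

The tool is pushed towards +y, so the hole lies a bit further that way. I'll shift 2 mm and continue down.

Emit:
apply_moves --rows '[0.045,-0.025,0,0,-1,0,0,0.1,0,-1,0,0,0.1,0,-1,0,0,0,0,-1]'

```text
clock: 11.9
tcp_pos: [0.5243, 0.0096, 0.1299]
tool_rot: [[0.498, 0.867, 0.001], [0.867, -0.498, -0.0], [0.0, 0.001, -1.0]]
ft_force: [1.2, 1.1, -2.4]
grip_width: 0.403
grasp_force: 30.0
```

```bash
python3 -c "
from h import *
to([.523,.0095,.126]);print(r.observe()['wrist_torque'].round(2))"
```

```text
t 11.9 tcp [0.5243 0.0096 0.1299] yaw 60.1 j6 0.54 F [ 1.2  1.1 -2.4] grip 0.403 30.0 -> units [-0.02 -0.03  0.1 ]
[ 0.07 -0.3  -0.03]
```

Emit:
apply_moves --rows '[0,0,0.07,0,-1,0,0,0.05,0,-1,0,0,0,0,-1]'

```text
clock: 12.2
tcp_pos: [0.5258, 0.0104, 0.1259]
tool_rot: [[0.499, 0.867, 0.004], [0.867, -0.499, 0.001], [0.003, 0.003, -1.0]]
ft_force: [4.4, 4.3, 0.6]
grip_width: 0.403
grasp_force: 30.0
```

```bash
python3 -c "
from h import *
to([.523,.0095,.126]);print(r.observe()['wrist_torque'].round(2))"
```

```text
t 12.2 tcp [0.5258 0.0104 0.1259] yaw 60.1 j6 0.54 F [4.4 4.3 0.6] grip 0.403 30.0 -> units [-0.05 -0.05 -0.  ]
[ 0.81 -0.83  0.03]
```

Emit:
apply_moves --rows '[0.05,0.014,0,0,-1,0,0,0,0,-1]'

```text
clock: 12.4
tcp_pos: [0.526, 0.011, 0.1254]
tool_rot: [[0.498, 0.867, 0.002], [0.867, -0.498, -0.0], [0.0, 0.002, -1.0]]
ft_force: [1.9, 0.4, 2.6]
grip_width: 0.398
grasp_force: 30.0
```

```bash
python3 -c "
from h import *
to([.523,.0095,.126]);print(r.observe()['wrist_torque'].round(2))"
```

```text
t 12.4 tcp [0.526  0.011  0.1254] yaw 60.1 j6 0.54 F [1.9 0.4 2.6] grip 0.398 30.0 -> units [-0.07 -0.05 -0.02]
[-0.24 -0.47  0.03]
```

Nearly free of side load and resting on the core, so I let go.

Emit:
apply_moves --rows '[0,0,0,0,0.6,0,0,0,0,0.6,0,0,0,0,0.6,0,0,0,0,0.6,0,0,0,0,0.6,0,0,0,0,0.6]'

```text
clock: 13.0
tcp_pos: [0.5251, 0.0111, 0.1249]
tool_rot: [[0.498, 0.867, -0.0], [0.867, -0.498, -0.0], [-0.0, -0.0, -1.0]]
ft_force: [0.5, 0.9, -0.2]
grip_width: 0.799
grasp_force: 0.0
```

```bash
cat > knob.py <<'E'
from h import *
to([.526,.011,.135]); s=V("side")
c=s.px([.526,.011,.144]).astype(int); b=(c[0]-15,c[1]-14,c[0]+16,c[1]+10)
k,st,m=s.blob((3,180,60),(15,255,255),b); print("orange",k,st)
print([(z,s.px([.526,.011,.108+z+.019]).round(1)) for z in(0,.007,.017)])
ys,xs=np.nonzero(m)
for y in range(st[1],st[1]+st[3]): q=xs[ys==y]; print(y,q.min(),q.max(),end="; ")
E
python3 knob.py
```

```text
t 13.0 tcp [0.5251 0.0111 0.1249] yaw 60.1 j6 0.54 F [ 0.5  0.9 -0.2] grip 0.799 0.0 -> units [ 0.01  0.02 -0.25]
orange [321.38709677 198.26267281] [316 188  13  21 217]
[(0, array([320. , 204.9])), (0.007, array([319.9, 202.7])), (0.017, array([319.8, 199.5]))]
188 318 321; 189 317 322; 190 317 323; 191 316 324; 192 316 326; 193 316 328; 194 316 328; 195 316 327; 196 316 327; 197 316 327; 198 316 327; 199 316 327; 200 316 327; 201 316 327; 202 316 327; 203 316 327; 204 316 327; 205 316 327; 206 317 327; 207 318 326; 208 322 323;
```

Emit:
apply_moves --rows '[0,0,-0.5,0,0.8,0,0,-0.7,0,1,0,0,0,-1,1,0,0,0,-1,1,0,0,0,-1,1,0,0,0,-1,1,0,0,0,-1,1,0,0,0,-1,1,0,0,0,-1,1,0,0,0,-1,1]'

```text
clock: 14.05
tcp_pos: [0.5251, 0.0111, 0.173]
tool_rot: [[-0.429, 0.903, -0.0], [0.903, 0.429, -0.0], [0.0, -0.0, -1.0]]
ft_force: [-0.3, -0.4, -0.2]
grip_width: 1.0
grasp_force: 0.0
```

```bash
python3 knob.py; python3 - <<'E'
from h import *
t=V("top"); c=t.px([.526,.011,.163]); print("\ntop pred",c); x,y=c.astype(int)
try: print(t.blob((3,180,60),(17,255,255),(x-14,y-14,x+15,y+15))[:2])
except Exception as e: print(e)
E
```

```text
t 14.05 tcp [0.5251 0.0111 0.173 ] yaw 115.4 j6 -0.42 F [-0.3 -0.4 -0.2] grip 1.0 0.0 -> units [-0.01  0.02  0.95]
orange [322.47037037 197.44444444] [315 188  16  21 270]
[(0, array([320. , 204.9])), (0.007, array([319.9, 202.7])), (0.017, array([319.8, 199.5]))]
188 318 326; 189 317 328; 190 316 329; 191 316 330; 192 315 330; 193 316 330; 194 316 330; 195 316 329; 196 316 329; 197 316 329; 198 316 329; 199 316 329; 200 316 328; 201 316 328; 202 316 329; 203 316 329; 204 316 328; 205 316 328; 206 317 328; 207 318 327; 208 322 323; 
top pred [276.29866195 195.44825353]
attempt to get argmax of an empty sequence
```

```bash
cat > box.py <<'E'
from h import *
from scipy.optimize import fsolve
a=np.linspace(0,6.28,60); ring=np.c_[.019*np.cos(a),.019*np.sin(a),0*a]
def ext(v,x,y,z):
    P=np.array([v.px(np.array([x,y,z+h])+q) for h in(0,.038) for q in ring]); return np.r_[P.min(0),P.max(0)]
s=V("side"); m=np.zeros(s.im.shape[:2],np.uint8); m[180:218,308:338]=cv2.inRange(s.hsv,np.array((3,160,45)),np.array((17,255,255)))[180:218,308:338]
_,_,st,_=cv2.connectedComponentsWithStats(m); k=st[1+st[1:,4].argmax()]; b=np.array([k[0],k[1],k[0]+k[2]-1,k[1]+k[3]-1]); print("box",b)
for z in(.125,.115,.109): print(z,ext(s,.523,.009,z).round(1), fsolve(lambda p:(ext(s,p[0],p[1],z)[[0,1]]+ext(s,p[0],p[1],z)[[2,3]]-b[[0,1]]-b[[2,3]]),[.523,.009]).round(4))
E
python3 box.py
```

```text
box [315 187 331 208]
0.125 [313.  187.8 329.4 210.5] [0.5204 0.0021]
0.115 [313.1 191.1 329.4 213.6] [ 0.5237 -0.0092]
0.109 [313.2 193.  329.4 215.5] [ 0.5257 -0.016 ]
```

Emit:
apply_moves --rows '[0,0,0,-1,1,0,0,0,-1,1,0,0,0,-1,1,0,0,0,-1,1,0,0,0,-1,1,0,0,0,-1,1,0,0,0,-1,1,0,0,0,-1,1,0,0,0,-1,1,0,0,0,-1,1]'

```text
clock: 15.2
tcp_pos: [0.5252, 0.0111, 0.173]
tool_rot: [[-0.998, -0.068, -0.0], [-0.068, 0.998, 0.0], [0.0, 0.0, -1.0]]
ft_force: [-0.0, -0.3, -0.9]
grip_width: 1.003
grasp_force: 0.0
```

Emit:
apply_moves --rows '[0,0,0,-1,1,0,0,0,-1,1,0,0,0,-1,1,0,0,0,-1,1,0,0,0,-1,1,0,0,0,-1,1,0,0,0,-1,1,0,0,0,-1,1,0,0,0,-1,1,0,0,0,-1,1]'

```text
clock: 16.2
tcp_pos: [0.5252, 0.0111, 0.173]
tool_rot: [[-0.298, -0.955, -0.0], [-0.955, 0.298, 0.0], [-0.0, 0.0, -1.0]]
ft_force: [0.3, -0.3, -0.6]
grip_width: 0.999
grasp_force: 0.0
```

```bash
python3 box.py; python3 -c "
from h import *
to([.523,.009,.135])"
```

```text
box [315 187 331 208]
0.125 [313.  187.8 329.4 210.5] [0.5204 0.0021]
0.115 [313.1 191.1 329.4 213.6] [ 0.5237 -0.0092]
0.109 [313.2 193.  329.4 215.5] [ 0.5257 -0.016 ]
t 16.25 tcp [0.5252 0.0111 0.173 ] yaw -106.9 j6 -2.83 F [-0.7  0.6  0.3] grip 0.997 0.0 -> units [0.07 0.04 0.95]
```

Emit:
apply_moves --rows '[0.11,0.05,0,0,1,0,0,0.5,0,1,0,0,0.5,0,1,0,0,0,0,-1,0,0,0,0,-1,0,0,0,0,-1,0,0,0,0,-1,0,0,0,0,-1,0,0,0,0,-1,0,0,0,0,-1]'

```text
clock: 17.25
tcp_pos: [0.5221, 0.0075, 0.1332]
tool_rot: [[-0.299, -0.954, 0.0], [-0.954, 0.299, -0.0], [-0.0, -0.0, -1.0]]
ft_force: [2.4, -1.5, 0.2]
grip_width: 0.414
grasp_force: 13.5
```

Emit:
apply_moves --rows '[0,0,0,0,-1,0,0,0,0,-1,0,0,0,0,-1]'

```text
clock: 17.55
tcp_pos: [0.5223, 0.0075, 0.1332]
tool_rot: [[-0.299, -0.954, 0.001], [-0.954, 0.299, 0.0], [-0.0, -0.001, -1.0]]
ft_force: [0.7, 0.1, 2.6]
grip_width: 0.407
grasp_force: 29.8
```

```bash
python3 -c "
from h import *
to([.522,.0075,.133]);print(r.observe()['wrist_torque'].round(2))"; python3 box.py
```

```text
t 17.55 tcp [0.5223 0.0075 0.1332] yaw -107.4 j6 -2.83 F [0.7 0.1 2.6] grip 0.407 29.8 -> units [0.   0.01 0.  ]
[ 0.02 -0.21  0.08]
box [315 187 325 208]
0.125 [313.  187.8 329.4 210.5] [0.5274 0.0038]
0.115 [313.1 191.1 329.4 213.6] [ 0.5307 -0.0075]
0.109 [313.2 193.  329.4 215.5] [ 0.5327 -0.0142]
```

Regripped with little side load. Now I'll push straight down in small steps until the thread lands.

Emit:
apply_moves --rows '[0,0,0.05,0,-1,0,0,0.05,0,-1,0,0,0,0,-1]'

```text
clock: 17.9
tcp_pos: [0.5223, 0.0075, 0.1293]
tool_rot: [[-0.299, -0.954, 0.001], [-0.954, 0.299, -0.0], [-0.0, -0.001, -1.0]]
ft_force: [0.1, -0.0, 4.2]
grip_width: 0.407
grasp_force: 29.9
```

Emit:
apply_moves --rows '[0,0,0.05,0,-1,0,0,0,0,-1]'

```text
clock: 18.1
tcp_pos: [0.5226, 0.0076, 0.1275]
tool_rot: [[-0.299, -0.954, 0.001], [-0.954, 0.299, 0.0], [-0.0, -0.001, -1.0]]
ft_force: [1.4, 0.6, 6.0]
grip_width: 0.408
grasp_force: 29.9
```

```bash
python3 -c "
from h import *
to([.522,.0075,.133]);print(r.observe()['wrist_torque'].round(2))"
```

```text
t 18.1 tcp [0.5226 0.0076 0.1275] yaw -107.4 j6 -2.83 F [1.4 0.6 6. ] grip 0.408 29.9 -> units [ 0.01  0.01 -0.14]
[ 0.11 -0.05 -0.05]
```

Emit:
apply_moves --rows '[0,0,0.04,0,-1,0,0,0,0,-1]'

```text
clock: 18.3
tcp_pos: [0.523, 0.0077, 0.1265]
tool_rot: [[-0.299, -0.954, 0.002], [-0.954, 0.299, 0.0], [-0.001, -0.002, -1.0]]
ft_force: [-0.5, 0.2, 11.6]
grip_width: 0.409
grasp_force: 29.9
```

Emit:
apply_moves --rows '[0,0,0.04,0,-1,0,0,0,0,-1]'

```text
clock: 18.5
tcp_pos: [0.5236, 0.0077, 0.1258]
tool_rot: [[-0.299, -0.954, 0.003], [-0.954, 0.299, 0.0], [-0.001, -0.003, -1.0]]
ft_force: [-3.0, 0.6, 20.8]
grip_width: 0.409
grasp_force: 30.0
```

```bash
python3 -c "
from h import *
to([.522,.0075,.133]);print(r.observe()['wrist_torque'].round(2))"
```

```text
t 18.5 tcp [0.5236 0.0077 0.1258] yaw -107.4 j6 -2.83 F [-3.   0.6 20.8] grip 0.409 30.0 -> units [ 0.02  0.04 -0.18]
[ 0.06  0.49 -0.01]
```

It landed at about 10 mm with a 20 N push, so the firm push step should be met. Now I turn clockwise and feed down along the pitch.

Emit:
apply_moves --rows '[0,0,0.01,1,-1,0,0,0.01,1,-1,0,0,0.01,1,-1,0,0,0.01,1,-1,0,0,0.01,1,-1]'

```text
clock: 19.0
tcp_pos: [0.5245, 0.0074, 0.1238]
tool_rot: [[-0.788, -0.615, 0.005], [-0.615, 0.788, -0.0], [-0.004, -0.003, -1.0]]
ft_force: [1.2, -1.3, 15.3]
grip_width: 0.408
grasp_force: 30.0
```

```bash
python3 -c "
from h import *
to([.522,.0075,.133]);print(r.observe()['wrist_torque'].round(2))"
```

```text
t 19.0 tcp [0.5245 0.0074 0.1238] yaw -142.0 j6 -2.22 F [ 1.2 -1.3 15.3] grip 0.408 30.0 -> units [ 0.05  0.04 -0.23]
[-0.11 -0.16  0.15]
```

Emit:
apply_moves --rows '[0,0,0.012,1,-1,0,0,0.012,1,-1,0,0,0.012,1,-1,0,0,0.012,1,-1,0,0,0.012,1,-1,0,0,0.012,1,-1,0,0,0.012,1,-1,0,0,0.012,1,-1]'

```text
clock: 19.8
tcp_pos: [0.5251, 0.0064, 0.1203]
tool_rot: [[-0.956, 0.292, 0.006], [0.292, 0.956, -0.002], [-0.007, 0.0, -1.0]]
ft_force: [2.2, -7.4, 18.4]
grip_width: 0.409
grasp_force: 30.0
```

```bash
python3 -c "
from h import *
to([.522,.0075,.133]);print(r.observe()['wrist_torque'].round(2))"
```

```text
t 19.8 tcp [0.5251 0.0064 0.1203] yaw 163.0 j6 -1.26 F [ 2.2 -7.4 18.4] grip 0.409 30.0 -> units [ 0.08  0.   -0.32]
[-1.27 -0.18  0.22]
```

Emit:
apply_moves --rows '[-0.01,-0.035,0.012,1,-1,0,0,0.012,1,-1,0,0,0.012,1,-1,0,0,0.012,1,-1,0,0,0.012,1,-1]'

```text
clock: 20.3
tcp_pos: [0.5248, 0.0053, 0.1179]
tool_rot: [[-0.624, 0.781, 0.006], [0.781, 0.624, -0.001], [-0.005, 0.004, -1.0]]
ft_force: [-0.5, -5.5, 19.6]
grip_width: 0.408
grasp_force: 30.0
```

```bash
python3 -c "
from h import *
to([.522,.0075,.133]);print(r.observe()['wrist_torque'].round(2))"
```

```text
t 20.3 tcp [0.5248 0.0053 0.1179] yaw 128.6 j6 -0.66 F [-0.5 -5.5 19.6] grip 0.408 30.0 -> units [ 0.08 -0.02 -0.38]
[-0.74 -0.09  0.17]
```

Emit:
apply_moves --rows '[-0.02,-0.016,0.011,1,-1,0,0,0.011,1,-1,0,0,0.011,1,-1,0,0,0.011,1,-1]'

```text
clock: 20.7
tcp_pos: [0.5236, 0.0041, 0.1167]
tool_rot: [[-0.193, 0.981, 0.003], [0.981, 0.193, -0.002], [-0.002, 0.003, -1.0]]
ft_force: [-6.6, -5.7, 32.9]
grip_width: 0.411
grasp_force: 30.0
```

```bash
python3 -c "
from h import *
to([.522,.0075,.133]);print(r.observe()['wrist_torque'].round(2))"
```

```text
t 20.7 tcp [0.5236 0.0041 0.1167] yaw 101.1 j6 -0.19 F [-6.6 -5.7 32.9] grip 0.411 30.0 -> units [ 0.09 -0.02 -0.41]
[-0.81  1.27  0.29]
```

Emit:
apply_moves --rows '[-0.02,-0.03,-0.02,0.5,-1,0,0,-0.01,1,-1,0,0,0,1,-1]'

```text
clock: 21.0
tcp_pos: [0.5234, 0.0037, 0.1167]
tool_rot: [[0.106, 0.994, 0.005], [0.994, -0.106, -0.0], [0.0, 0.005, -1.0]]
ft_force: [1.0, -1.9, 12.8]
grip_width: 0.406
grasp_force: 30.0
```

```bash
python3 -c "
from h import *
to([.522,.0075,.133]);print(r.observe()['wrist_torque'].round(2))"
```

```text
t 21.0 tcp [0.5234 0.0037 0.1167] yaw 83.9 j6 0.11 F [ 1.  -1.9 12.8] grip 0.406 30.0 -> units [ 0.09 -0.04 -0.41]
[-0.18 -0.48  0.34]
```

Emit:
apply_moves --rows '[0,0,0,1,-1,0,0,0,1,-1]'

```text
clock: 21.2
tcp_pos: [0.5225, 0.0037, 0.1164]
tool_rot: [[0.339, 0.941, 0.003], [0.941, -0.339, -0.001], [0.001, 0.003, -1.0]]
ft_force: [-1.9, -3.6, 13.8]
grip_width: 0.407
grasp_force: 30.0
```

```bash
python3 -c "
from h import *
to([.522,.0075,.133]);print(r.observe()['wrist_torque'].round(2))"
```

```text
t 21.2 tcp [0.5225 0.0037 0.1164] yaw 70.2 j6 0.35 F [-1.9 -3.6 13.8] grip 0.407 30.0 -> units [ 0.09 -0.04 -0.41]
[-0.24  0.04  0.51]
```

Emit:
apply_moves --rows '[0,0,0,1,-1,0,0,0,1,-1]'

```text
clock: 21.4
tcp_pos: [0.5216, 0.004, 0.116]
tool_rot: [[0.553, 0.833, 0.001], [0.833, -0.553, -0.0], [0.001, 0.001, -1.0]]
ft_force: [-2.9, 0.0, 10.9]
grip_width: 0.402
grasp_force: 30.0
```

```bash
python3 -c "
from h import *
to([.522,.0075,.133]);print(r.observe()['wrist_torque'].round(2))"
```

```text
t 21.4 tcp [0.5216 0.004  0.116 ] yaw 56.4 j6 0.59 F [-2.9  0.  10.9] grip 0.402 30.0 -> units [ 0.08 -0.04 -0.43]
[0.32 0.14 0.71]
```

Emit:
apply_moves --rows '[0,0,0,1,-1,0,0,0,1,-1,0,0,0,0,-1]'

```text
clock: 21.7
tcp_pos: [0.521, 0.0044, 0.1156]
tool_rot: [[0.735, 0.678, 0.0], [0.678, -0.735, 0.001], [0.001, -0.0, -1.0]]
ft_force: [-2.6, 1.4, 8.8]
grip_width: 0.406
grasp_force: 30.0
```

```bash
python3 -c "
from h import *
to([.522,.0075,.133]);print(r.observe()['wrist_torque'].round(2))"
```

```text
t 21.7 tcp [0.521  0.0044 0.1156] yaw 42.7 j6 0.83 F [-2.6  1.4  8.8] grip 0.406 30.0 -> units [ 0.07 -0.04 -0.44]
[0.47 0.19 0.06]
```

Emit:
apply_moves --rows '[0,0,0,0,0.6,0,0,0,0,0.6,0,0,0,0,0.6,0,0,0,0,0.6,0,0,0,0,0.6]'

```text
clock: 22.2
tcp_pos: [0.5208, 0.004, 0.1148]
tool_rot: [[0.732, 0.681, -0.0], [0.681, -0.732, -0.0], [-0.0, -0.0, -1.0]]
ft_force: [0.5, -1.3, -0.1]
grip_width: 0.796
grasp_force: 0.0
```

```bash
python3 -c "
from h import *
to([.522,.0075,.133]);print(r.observe()['wrist_torque'].round(2))"; python3 box.py
```

```text
t 22.2 tcp [0.5208 0.004  0.1148] yaw 42.9 j6 0.83 F [ 0.5 -1.3 -0.1] grip 0.796 0.0 -> units [ 0.08 -0.04 -0.45]
[ 0.01 -0.02 -0.02]
box [313 194 325 215]
0.125 [313.  187.8 329.4 210.5] [0.5228 0.0287]
0.115 [313.1 191.1 329.4 213.6] [0.5261 0.0177]
0.109 [313.2 193.  329.4 215.5] [0.5281 0.0112]
```

Emit:
apply_moves --rows '[0,0,0,0,-1,0,0,0,0,-1,0,0,0,0,-1,0,0,0,0,-1,0,0,0,0,-1,0,0,0,0,-1,0,0,0,0,-1]'

```text
clock: 22.95
tcp_pos: [0.5208, 0.0041, 0.115]
tool_rot: [[0.732, 0.681, -0.0], [0.681, -0.732, 0.0], [-0.0, -0.0, -1.0]]
ft_force: [-1.4, 1.1, 2.2]
grip_width: 0.409
grasp_force: 30.0
```

Emit:
apply_moves --rows '[0,0,0,1,-1,0,0,0,1,-1]'

```text
clock: 23.15
tcp_pos: [0.5197, 0.0044, 0.115]
tool_rot: [[0.875, 0.484, -0.003], [0.484, -0.875, 0.0], [-0.002, -0.002, -1.0]]
ft_force: [-6.4, 3.9, 7.7]
grip_width: 0.407
grasp_force: 30.0
```

```bash
python3 -c "
from h import *
to([.522,.0075,.133]);print(r.observe()['wrist_torque'].round(2))"
```

```text
t 23.15 tcp [0.5197 0.0044 0.115 ] yaw 29.0 j6 1.07 F [-6.4  3.9  7.7] grip 0.407 30.0 -> units [ 0.09 -0.04 -0.45]
[0.9  1.   0.81]
```

Emit:
apply_moves --rows '[0,0,0,1,-1,0,0,0,0,-1]'

```text
clock: 23.35
tcp_pos: [0.5192, 0.0047, 0.115]
tool_rot: [[0.927, 0.376, -0.003], [0.376, -0.927, 0.001], [-0.003, -0.002, -1.0]]
ft_force: [-6.6, 4.8, 7.1]
grip_width: 0.409
grasp_force: 30.0
```

```bash
python3 -c "
from h import *
to([.522,.0075,.133]);print(r.observe()['wrist_torque'].round(2))"
```

```text
t 23.35 tcp [0.5192 0.0047 0.115 ] yaw 22.1 j6 1.19 F [-6.6  4.8  7.1] grip 0.409 30.0 -> units [ 0.09 -0.04 -0.45]
[0.87 1.2  0.36]
```

A fresh grip met more than 0.4 N m at once (0.81, then slip), so the knob is tight. I'll release, retreat and check.

Emit:
apply_moves --rows '[0,0,0,0,1,0,0,0,0,1,0,0,0,0,1,0,0,0,0,1,0,0,0,0,1,0,0,-0.6,0,1,0,0,-0.8,0,1,0,0,-0.8,0,1,0,0,0,0,1,0,0,0,0,1]'

```text
clock: 24.35
tcp_pos: [0.5213, 0.004, 0.2034]
tool_rot: [[0.925, 0.379, 0.002], [0.379, -0.925, 0.0], [0.001, 0.001, -1.0]]
ft_force: [0.5, 0.6, -0.5]
grip_width: 0.997
grasp_force: 0.0
```

```bash
python3 box.py; python3 -c "
from h import *
to([.522,.0075,.133]); s=V('side'); m=s.blob((3,160,45),(17,255,255),(308,185,338,222))[2]
ys,xs=np.nonzero(m)
for y in range(190,218):
    q=xs[ys==y]
    if len(q): print(y,q.min(),q.max(),end='; ')
"
```

```text
box [313 194 329 215]
0.125 [313.  187.8 329.4 210.5] [0.5183 0.0275]
0.115 [313.1 191.1 329.4 213.6] [0.5216 0.0166]
0.109 [313.2 193.  329.4 215.5] [0.5235 0.01  ]
t 24.4 tcp [0.5206 0.004  0.2025] yaw 22.3 j6 1.19 F [0.1 0.2 0.3] grip 1.0 0.0 -> units [ 0.07 -0.07  1.74]
194 320 321; 195 318 325; 196 316 326; 197 315 327; 198 314 328; 199 314 328; 200 313 328; 201 313 328; 202 313 328; 203 313 328; 204 313 328; 205 313 328; 206 313 328; 207 313 329; 208 314 329; 209 314 329; 210 314 328; 211 314 328; 212 315 327; 213 316 327; 214 317 326; 215 319 323;
```

```bash
python3 -c "
from cell import r
print(r.finish_job())"
```

```text
the job is handed in; nothing more can be done
None
```

The orange-knobbed screw was stood in the hole and let go, then regripped, pushed and turned home. It read tight (0.8 N m on a fresh grip) and stayed down on the copper after release; the job is handed in, but no verdict was shown.

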